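# Release the transport lock of a bench shaker

### The job

Release the shaker's transport lock: pull its captive screw up gently against the spring, turn it anticlockwise (seen from above) until its thread catches, and screw it out to the end so that it stays up by itself. Then slide the freed platform, with the dish staying on it, by its tab all the way over to its other end (leftwards as the robot sees it), and leave the other things standing where they are. Do not force the lock: its thread strips above about 25 N.

Things in the scene. Friction and masses are not known exactly. Their poses are not given: they have to be found in the camera images.
- shaker: low white shaker, base 210 x 250 mm, 38 mm high, fixed on the worktop. Origin: centre of its underside; x to its rear, y to its left. On its rear half a white lock housing (70 mm in x, 130 in y, top at z = 95 mm) with a steel collar (36 mm diameter, top at z = 103 mm), from which the captive screw's knob rises at x = 70 mm, y = 0. The black dial in front is not needed.
- knob_centre (a point): centre (half-way up) of the captive screw's round steel knob, 30 mm diameter, 26 mm tall, axis vertical; its underside is 9 mm above the collar when the screw is down. This point rises with the screw but does not turn with it; its x and y axes are those of the shaker.
- lock_lift (a joint): height of the captive screw, m: 0 = down in the lock (start). A spring pulls it down with 4 N at 0 and 8 N at 18 mm. At 4 mm a lug on it meets the blind underside of the threaded bush and is blocked, unless it stands under the bush's entry gap; there it can be pulled up to 12 to 14 mm. Fully screwed out and let go it rests at 15.6 mm; at 14 mm its bolt frees the platform.
- knob_top (a point): centre of the knob's top face, 13 mm above knob_centre (axes as there). The entry gap lies somewhere 0.2 to 1.1 rad anticlockwise (from above) of the start and is to be felt: the upward resistance vanishes there for about 0.4 rad of turning. Let go below the thread or at its very start, the screw drops back but keeps its angle.
- bush: threaded bush hidden in the housing, on a rubber mount (gives 1 mm per 10 N). From the entry (screw pulled up 12 to 14 mm), turning on anticlockwise runs the lug into a thread that lifts it 5 mm per rad over 1.1 rad, then runs level for 0.4 rad to a rigid end stop. Axial play 3 to 4 mm: let go in the thread, the screw settles that much and stays. Over 25 N between screw and bush strips it.
- platform (a joint): slide of the aluminium platform along the shaker's y, m: 0 = right end (start, locked there), 0.060 = left end stop. Free, it slides with 1 to 2 N of friction.
- platform_tab (a point): point on the platform's upright black tab, 13 mm below its top; the tab is 12 mm thick along the shaker's y, 34 mm long along its x, and stands 44 mm above the platform's plate; axes those of the shaker. The tab's top is 90 mm above the worktop.
- platform_mid (a point): shallow aluminium platform 125 x 150 mm with a rim that stands 10 mm above its plate; this point: centre of its underside, 44 mm above the worktop.
- dish: petri dish, 60 mm diameter, 14 mm high, standing loose on the platform's plate behind the tab; origin centre of its underside.
- flask: conical glass flask, 81 mm wide, 112 mm high, standing on the worktop left of the shaker; origin centre of its underside; to be left alone.
- wash_bottle: white wash bottle, 69 x 102 mm, 208 mm high, standing right of the shaker; origin centre of its underside; to be left alone.
- tape: roll of tape, 98 mm wide, 25 mm high, lying right of the shaker; origin centre of its underside; to be left alone.
- bulb: red rubber pipette bulb, 60 x 86 mm, 48 mm high, lying left of the shaker; origin centre of its underside; to be left alone.
- stopper: red tapered stopper, 30 mm wide, 25 mm high, standing in front of the shaker; origin centre of its underside; to be left alone.

How it is judged:
By the outcome, as a careful person would: the job done as asked, in the order asked, and still so for the second after the job is handed in, with the robot touching nothing.
It also fails if it takes over 72 s, if anything falls off the work surface, if the arm or the gripper's body presses on something with over 40 N, if the wrist force passes 120 N, or if a joint passes its speed limit or range.

### The arm

A 6-joint arm with a two-finger parallel gripper is mounted at the origin on a cart in front of the work surface, level with it; the furniture and walls round the work are solid. World frame = base frame: x ahead of the robot, y to its left, z up, the work surface at z = 0. Lengths are in m, angles in rad, forces in N, time in s.
With the tool pointing down it reaches from about 0.325 to 0.85 m from the base axis. Payload 15.5 kg.
Tool frame: the origin (TCP) lies at the very end of the fingers, on their centre line; the grasp point (between the pads) lies 19 mm behind it; z points along the fingers, y is the line along which they close (so a half turn about z gives the same grasp; the last joint's range is limited). The gripper opens to 91 mm and grips with 3 to 60 N. Pads are 32 mm wide; open, the fingers measure 118 mm over their backs; the gripper's body (76 mm by 178 mm) begins 60 mm behind the grasp point.
Start: joints at [1.159, 0.494, 1.345, -0, 1.302, -0.096], TCP at [0.194, 0.594, 0.214] pointing down, gripper open.
Joint ranges: [-2.91, 2.91], [-0.82, 2.16], [0.22, 2.67], [-1.22, 4.37], [0.12, 2.79], [-3.08, 3.08]. Speed limits (rad/s): [1.89, 1.89, 2.57, 3.01, 3.01, 3.01].

### API

Orientations are given as a 3x3 rotation matrix whose columns are the frame's x, y, z axes.
In Python, from workcell import ctrl, optics, hand_in gives the robot as it stands.
- The arm moves only by the tool jog_arm, never from a script. Its argument "motion" is a list of rows, each an object of numbers: "dx", "dy", "dz": the shift along the world's x, y, z in mm; "rx", "ry", "rz": the turn, a rotation vector about the world's x, y, z in rad; "claw": the opening, from -1 (shut) to 1 (fully open). A call has exactly 8 rows; each row is the pose to reach, as a shift and turn from the pose commanded when the call began; what a row does not reach only later rows make up. A row lasts 1/10 s, in which the tool goes at most 50 mm and 8.59 degrees, less where a joint would pass 70% of its speed; a pose out of reach is approached as far as the arm can. A call with a gripper value outside its range is refused whole. The fingers move at their own pace and stop on an object; "newtons" is the grip in N (left out, the last holds). Time passes only in rows, so rows that repeat a pose let the fingers close, or fill a call up. It gives the time, the measured TCP pose, the force, the opening and the grip force at its end, in the units of the state.
- ctrl.get_state(): the state, without advancing time (a new reading comes with each control period).
- optics.get_image(name): name is "side" or "top"; returns the picture (480x640x3 uint8, red, green, blue); there is no depth.
- optics.calibration(name): a dict with "camera_matrix" (3x3 intrinsics, pixels), "R" (3x3) and "t" (3): a world point X has camera coordinates R X + t. Camera axes: x right, y down, z forward; pixel columns grow to the right and rows downward; lengths in m; the calibration is good to about 2 mm. A picture is of the moment at which its call begins. calibration takes no time and is no camera call.
- hand_in(): hands the job in; it is judged then, once.
The state is a dict: "t": time; "qpos": joint angles; "qvel": joint speeds; "joint_torque": joint torques, N m; "ee_pos": TCP position; "ee_rot": TCP orientation; "ft_force": force on the tool from outside, world axes, zero at the start; "moment": the same for the moment, N m; "width": opening from 0.0 (shut) to 1.0 (fully open); "gripper_force": force on a finger pad.
Only numpy, scipy, OpenCV 4.12 (cv2) and the standard library are available. Lean on these libraries where they do the work, as an engineer would, in place of code of your own. Each camera call takes 0.05 s, during which the arm holds its last target. There are 200 camera calls.

## Working session

There is one attempt and no reset: what is moved stays moved. The work goes in short steps, Python scripts to look and compute and a tool call to move; the robot and the scene stay as the last step left them, time stands still between calls to the robot, and variables do not carry over. Pictures are saved under pics/ and viewed, at most 10 in all, crops included, and the job is handed in when it is done.

Besides the shell and the picture viewer there is one more tool, called after "Call:" by a JSON object that holds its "name" and its "arguments", one argument or row to a line. jog_arm: Moves the arm, as the interface text tells. Its arguments: {"type":"object","properties":{"motion":{"type":"array"},"newtons":{"type":"number"}},"required":["motion"]}

```bash
mkdir -p pics; python3 - <<'E'
from workcell import ctrl, optics
import cv2, numpy as np
for n in("top","side"):
    im=optics.get_image(n); cv2.imwrite(f"pics/{n}0.png",im[:,:,::-1])
    c=optics.calibration(n); print(n,np.round(c["camera_matrix"],1).tolist(),np.round(c["R"],3).tolist(),np.round(c["t"],3).tolist())
s=ctrl.get_state(); print(s)
E
```

```text
top [[569.4, 0.0, 318.6], [0.0, 569.4, 242.6], [0.0, 0.0, 1.0]] [[-0.005, -1.0, -0.015], [-0.983, 0.008, -0.185], [0.185, 0.014, -0.983]] [0.024, 0.546, 1.37]
side [[491.2, 0.0, 322.7], [0.0, 491.2, 233.9], [0.0, 0.0, 1.0]] [[-1.0, 0.014, -0.024], [0.027, 0.481, -0.876], [-0.001, -0.877, -0.481]] [0.523, 0.075, 1.455]
{'t': 0.1, 'qpos': array([ 1.15952375e+00,  4.94170592e-01,  1.34605301e+00, -6.49645475e-06,
        1.30252780e+00, -9.55297010e-02]), 'qvel': array([-0.0010216 , -0.00058725, -0.00104041,  0.00254523, -0.00027289,
        0.00047766]), 'joint_torque': array([ 1.76782905e-03, -8.80234337e+01, -3.82550347e+01,  7.07237120e-02,
        4.84188565e-02, -3.61412148e-06]), 'ee_pos': array([0.19395437, 0.59377948, 0.21337257]), 'ee_rot': array([[-9.50566473e-01,  3.10520807e-01, -4.57496720e-04],
       [ 3.10521126e-01,  9.50565882e-01, -1.06462450e-03],
       [ 1.04292716e-04, -1.15405875e-03, -9.99999329e-01]]), 'ft_force': array([ 0.22888829, -0.23066125, -1.34565071]), 'moment': array([-0.04698293, -0.01765055,  0.04558324]), 'gripper_force': 0.0, 'width': 1.0001340415324818}
```

View pics/top0.png

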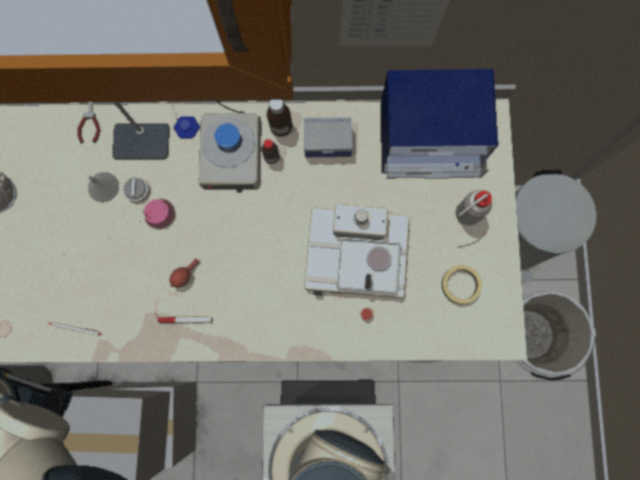

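View pics/side0.png

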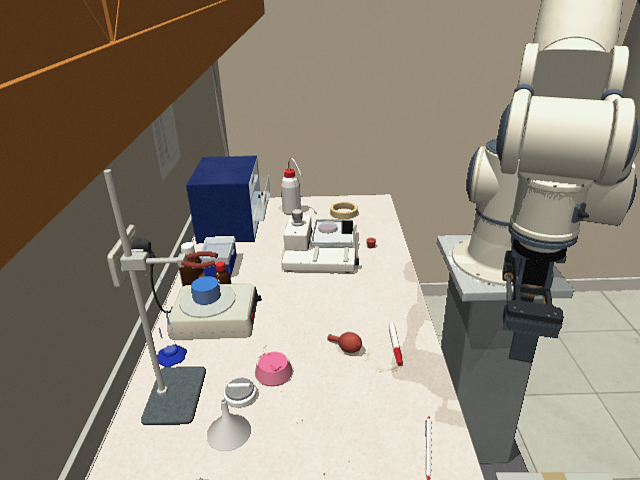

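The top view shows the knob near (361,217), the dish near (378,259), the tab near (368,282), and the shaker outline at about (305–409, 208–298). In the side view the knob is near (297,214) and the tab near (347,227). I'll enlarge both views to measure more closely.

```bash
python3 - <<'E'
import cv2, numpy as np
a=cv2.imread("pics/top0.png")[195:310,295:420]; b=cv2.imread("pics/side0.png")[190:280,270:390]
a=cv2.resize(a,None,fx=5,fy=5,interpolation=cv2.INTER_CUBIC); b=cv2.resize(b,None,fx=5,fy=5,interpolation=cv2.INTER_CUBIC)
cv2.imwrite("pics/topc.png",a);cv2.imwrite("pics/sidec.png",b)
E
cat > h.py <<'E'
import numpy as np
from workcell import optics
def ray(n,u,v):
    c=optics.calibration(n); R=np.array(c["R"]); t=np.array(c["t"])
    return -R.T@t, R.T@np.linalg.solve(c["camera_matrix"],[u,v,1.])
def plane(n,u,v,z):
    o,d=ray(n,u,v); return o+d*(z-o[2])/d[2]
def two(p,q):
    (o1,d1),(o2,d2)=ray("top",*p),ray("side",*q)
    k=np.linalg.lstsq(np.c_[d1,-d2],o2-o1,rcond=None)[0]
    a,b=o1+k[0]*d1,o2+k[1]*d2; return (a+b)/2,np.linalg.norm(a-b)
def proj(n,X):
    c=optics.calibration(n); p=np.array(c["camera_matrix"])@(np.array(c["R"])@X+c["t"]); return p[:2]/p[2]
E
```

```text
(no output)
```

View pics/topc.png

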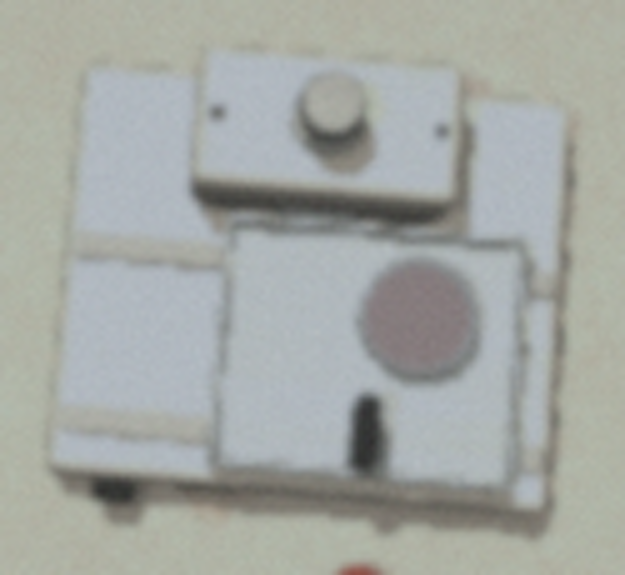

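View pics/sidec.png

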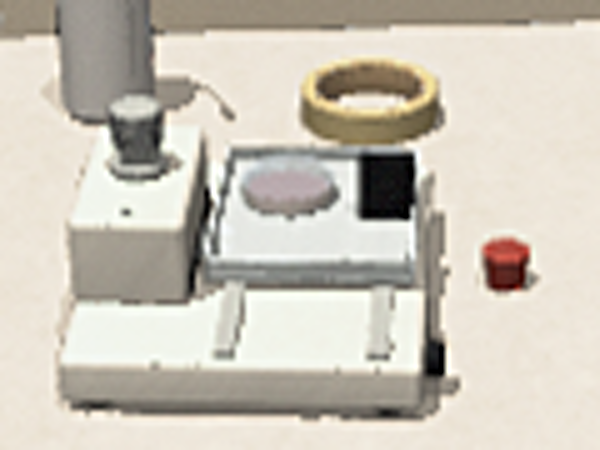

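```bash
python3 - <<'E'
from h import *
T=lambda x,y:((x+.5)/5-.5+295,(y+.5)/5-.5+195); S=lambda x,y:((x+.5)/5-.5+270,(y+.5)/5-.5+190)
r=lambda v:np.round(np.array(v)*1000,1)
kt=plane("top",*T(334,103),.138); print("knob top",r(kt),r(plane("side",*S(137,105),.138)),two(T(334,103),S(137,105)))
a,b=plane("top",*T(217,111),.095),plane("top",*T(442,130),.095); print("screws",r(a),r(b),r(np.linalg.norm(a-b)))
d=a-b; print("yaw screws",np.arctan2(-d[0],d[1]))
c=[plane("top",*T(*p),.038) for p in((52,468),(548,506),(568,102),(87,68))]
for i in range(4): d=c[i-1]-c[i]; print(r(c[i]),r(np.linalg.norm(d)),np.degrees(np.arctan2(d[1],d[0])))
print("centre",r(np.mean(c,0)))
print("tab",r(plane("top",*T(368,397),.09)),r(plane("top",*T(366,468),.09)),r(plane("side",*S(385,154),.09)))
print("dish",r(plane("top",*T(420,316),.06)),r(plane("side",*S(290,186),.06)))
print("shaker rim",[r(plane("top",*T(*p),.056)) for p in ((232,226),(522,243),(507,487),(217,468))])
E
```

```text
knob top [594.6 -82.1 138. ] [595.4 -81.1 138. ] (array([ 0.59508917, -0.08218861,  0.13735565]), np.float64(0.0006827420323662652))
screws [601.3 -27.8  95. ] [ 590.9 -137.    95. ] 109.7
yaw screws -0.09510309919634925
[433.5  55.   38. ] 205.1 -5.030170791474433
[ 413.  -190.2   38. ] 246.0 85.23033169612717
[ 617.9 -207.    38. ] 205.5 175.29773784603083
[637.8  37.   38. ] 244.8 -94.66443892268772
centre [525.6 -76.3  38. ]
tab [461.1 -98.7  90. ] [426.9 -97.   90. ] [ 446.8 -101.9   90. ]
dish [ 505.  -127.3   60. ] [ 505.  -120.1   60. ]
shaker rim [array([551.7, -35.4,  56. ]), array([ 542. , -179.2,   56. ]), array([ 420.8, -168.1,   56. ]), array([431. , -26.6,  56. ])]
```

```bash
python3 - <<'E'
from h import *
r=lambda v:np.round(np.array(v)*1000,0)
print("box front",r(plane("top",385,177,0)),r(plane("top",487,177,0)),"door",r(plane("side",236,241,0)),r(plane("side",262,205,0)))
print("box top h",two((385,153),(254,158)))
print("grey box",r(plane("top",305,157,.05)),r(plane("top",352,157,.05)))
print("bottle",r(plane("top",470,215,0.05)))
E
```

```text
box front [ 730. -155.    0.] [ 728. -423.    0.] door [ 802. -152.    0.] [ 743. -420.    0.]
box top h (array([ 0.70526024, -0.12585642,  0.28636944]), np.float64(0.01899878005797721))
grey box [770.  54.  50.] [769. -66.  50.]
bottle [ 614. -360.   50.]
```

Call:
{"name": "jog_arm", "arguments": {
  "motion": [
    {"dx": 25,"dy": -42,"dz": 5,"rz": -0.15,"claw": 1},
    {"dx": 50,"dy": -84,"dz": 10,"rz": -0.3,"claw": 1},
    {"dx": 75,"dy": -127,"dz": 15,"rz": -0.45,"claw": 1},
    {"dx": 100,"dy": -169,"dz": 20,"rz": -0.6,"claw": 1},
    {"dx": 125,"dy": -211,"dz": 20,"rz": -0.75,"claw": 1},
    {"dx": 150,"dy": -253,"dz": 20,"rz": -0.9,"claw": 1},
    {"dx": 175,"dy": -296,"dz": 20,"rz": -1.05,"claw": 1},
    {"dx": 200,"dy": -338,"dz": 20,"rz": -1.2,"claw": 1}
  ],
  "newtons": 30
}}

```text
invalid input at $.motion[0]: expected keys dx, dy, dz, rx, ry, rz, claw
```

Call:
{"name": "jog_arm", "arguments": {
  "motion": [
    {"dx": 25,"dy": -42,"dz": 5,"rx": 0,"ry": 0,"rz": -0.15,"claw": 1},
    {"dx": 50,"dy": -84,"dz": 10,"rx": 0,"ry": 0,"rz": -0.3,"claw": 1},
    {"dx": 75,"dy": -127,"dz": 15,"rx": 0,"ry": 0,"rz": -0.45,"claw": 1},
    {"dx": 100,"dy": -169,"dz": 20,"rx": 0,"ry": 0,"rz": -0.6,"claw": 1},
    {"dx": 125,"dy": -211,"dz": 20,"rx": 0,"ry": 0,"rz": -0.75,"claw": 1},
    {"dx": 150,"dy": -253,"dz": 20,"rx": 0,"ry": 0,"rz": -0.9,"claw": 1},
    {"dx": 175,"dy": -296,"dz": 20,"rx": 0,"ry": 0,"rz": -1.05,"claw": 1},
    {"dx": 200,"dy": -338,"dz": 20,"rx": 0,"ry": 0,"rz": -1.2,"claw": 1}
  ],
  "newtons": 30
}}

```text
t: 0.9
ee_pos: [0.3946, 0.2542, 0.2339]
ee_rot: [[-0.049, 0.999, -0.0], [0.999, 0.049, -0.0], [-0.0, -0.0, -1.0]]
ft_force: [0.7, 0.3, 0.5]
width: 0.999
gripper_force: 0.0
```

Call:
{"name": "jog_arm", "arguments": {
  "motion": [
    {"dx": 25,"dy": -42,"dz": 0,"rx": 0,"ry": 0,"rz": -0.15,"claw": 1},
    {"dx": 50,"dy": -84,"dz": 0,"rx": 0,"ry": 0,"rz": -0.3,"claw": 1},
    {"dx": 75,"dy": -127,"dz": 0,"rx": 0,"ry": 0,"rz": -0.45,"claw": 1},
    {"dx": 100,"dy": -169,"dz": 0,"rx": 0,"ry": 0,"rz": -0.6,"claw": 1},
    {"dx": 125,"dy": -211,"dz": 0,"rx": 0,"ry": 0,"rz": -0.75,"claw": 1},
    {"dx": 150,"dy": -253,"dz": 0,"rx": 0,"ry": 0,"rz": -0.9,"claw": 1},
    {"dx": 175,"dy": -296,"dz": 0,"rx": 0,"ry": 0,"rz": -1.05,"claw": 1},
    {"dx": 200,"dy": -338,"dz": 0,"rx": 0,"ry": 0,"rz": -1.2,"claw": 1}
  ]
}}

```text
t: 1.7
ee_pos: [0.5946, -0.084, 0.2337]
ee_rot: [[0.913, 0.407, -0.0], [0.407, -0.913, 0.0], [-0.0, -0.0, -1.0]]
ft_force: [0.4, 0.8, 0.1]
width: 1.0
gripper_force: 0.0
```

Call:
{"name": "jog_arm", "arguments": {
  "motion": [
    {"dx": 0.5,"dy": 2,"dz": -30,"rx": 0,"ry": 0,"rz": -0.15,"claw": 1},
    {"dx": 0.5,"dy": 2,"dz": -60,"rx": 0,"ry": 0,"rz": -0.3,"claw": 0.5},
    {"dx": 0.5,"dy": 2,"dz": -80,"rx": 0,"ry": 0,"rz": -0.45,"claw": 0.2},
    {"dx": 0.5,"dy": 2,"dz": -100,"rx": 0,"ry": 0,"rz": -0.55,"claw": 0.2},
    {"dx": 0.5,"dy": 2,"dz": -112,"rx": 0,"ry": 0,"rz": -0.6,"claw": 0.2},
    {"dx": 0.5,"dy": 2,"dz": -120,"rx": 0,"ry": 0,"rz": -0.6,"claw": 0.2},
    {"dx": 0.5,"dy": 2,"dz": -125,"rx": 0,"ry": 0,"rz": -0.6,"claw": 0.2},
    {"dx": 0.5,"dy": 2,"dz": -125,"rx": 0,"ry": 0,"rz": -0.6,"claw": 0.2}
  ]
}}

```text
t: 2.5
ee_pos: [0.5944, -0.0799, 0.1086]
ee_rot: [[0.985, -0.172, -0.001], [-0.172, -0.985, 0.0], [-0.001, -0.0, -1.0]]
ft_force: [-0.6, 0.5, -0.2]
width: 0.601
gripper_force: 0.0
```

```bash
python3 - <<'E'
from workcell import ctrl, optics
import cv2, numpy as np
s=ctrl.get_state(); print(np.round(s["qpos"],3),np.round(s["ft_force"],2),s["moment"])
a=optics.get_image("top")[150:310,280:430,::-1]; b=optics.get_image("side")[130:280,240:390,::-1]
f=lambda i:cv2.resize(i[:150,:150],(400,400),interpolation=cv2.INTER_CUBIC)
cv2.imwrite("pics/grasp1.png",np.hstack([f(a),f(b)]))
E
```

```text
[-0.233  0.576  1.525  0.     1.042  1.51 ] [-0.56  0.52 -0.21] [-0.07593878  0.17942051 -0.03307855]
```

View pics/grasp1.png

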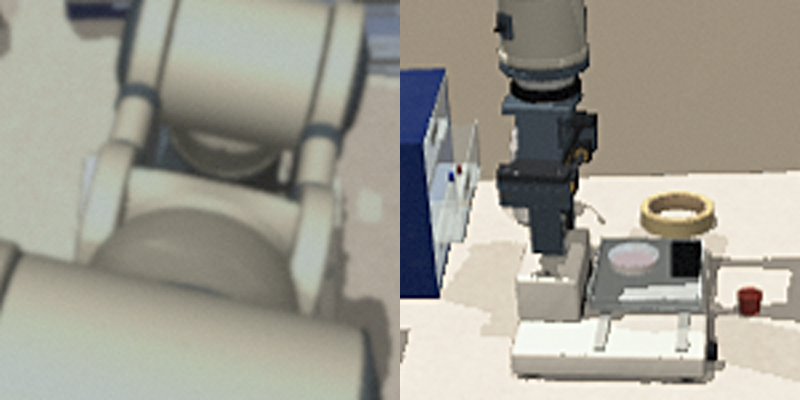

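The side view shows the fingers straddling the knob, with the body clear of the blue box. Next I'll close the gripper.

Call:
{"name": "jog_arm", "arguments": {
  "motion": [
    {"dx": 0.7,"dy": -2,"dz": 0,"rx": 0,"ry": 0,"rz": 0,"claw": 0.2},
    {"dx": 0.7,"dy": -2,"dz": 0,"rx": 0,"ry": 0,"rz": 0,"claw": 0},
    {"dx": 0.7,"dy": -2,"dz": 0,"rx": 0,"ry": 0,"rz": 0,"claw": -1},
    {"dx": 0.7,"dy": -2,"dz": 0,"rx": 0,"ry": 0,"rz": 0,"claw": -1},
    {"dx": 0.7,"dy": -2,"dz": 0,"rx": 0,"ry": 0,"rz": 0,"claw": -1},
    {"dx": 0.7,"dy": -2,"dz": 0,"rx": 0,"ry": 0,"rz": 0,"claw": -1},
    {"dx": 0.7,"dy": -2,"dz": 0,"rx": 0,"ry": 0,"rz": 0,"claw": -1},
    {"dx": 0.7,"dy": -2,"dz": 0,"rx": 0,"ry": 0,"rz": 0,"claw": -1}
  ],
  "newtons": 30
}}

```text
t: 3.4
ee_pos: [0.5953, -0.0824, 0.1091]
ee_rot: [[0.985, -0.173, 0.0], [-0.173, -0.985, -0.001], [0.0, 0.001, -1.0]]
ft_force: [-1.7, -4.5, 2.3]
width: 0.32
gripper_force: 30.0
```

Call:
{"name": "jog_arm", "arguments": {
  "motion": [
    {"dx": 0,"dy": -0.4,"dz": 1,"rx": 0,"ry": 0,"rz": 0,"claw": -1},
    {"dx": 0,"dy": -0.4,"dz": 2,"rx": 0,"ry": 0,"rz": 0,"claw": -1},
    {"dx": 0,"dy": -0.4,"dz": 3,"rx": 0,"ry": 0,"rz": 0,"claw": -1},
    {"dx": 0,"dy": -0.4,"dz": 3.5,"rx": 0,"ry": 0,"rz": 0,"claw": -1},
    {"dx": 0,"dy": -0.4,"dz": 4,"rx": 0,"ry": 0,"rz": 0,"claw": -1},
    {"dx": 0,"dy": -0.4,"dz": 4.5,"rx": 0,"ry": 0,"rz": 0,"claw": -1},
    {"dx": 0,"dy": -0.4,"dz": 4.5,"rx": 0,"ry": 0,"rz": 0,"claw": -1},
    {"dx": 0,"dy": -0.4,"dz": 4.5,"rx": 0,"ry": 0,"rz": 0,"claw": -1}
  ]
}}

```text
t: 4.2
ee_pos: [0.5952, -0.0824, 0.1133]
ee_rot: [[0.985, -0.173, -0.0], [-0.173, -0.985, -0.0], [-0.0, 0.0, -1.0]]
ft_force: [-0.1, -5.0, -6.4]
width: 0.323
gripper_force: 30.0
```

Call:
{"name": "jog_arm", "arguments": {
  "motion": [
    {"dx": 0,"dy": 0,"dz": 0.4,"rx": 0,"ry": 0,"rz": 0,"claw": -1},
    {"dx": 0,"dy": 0,"dz": 0.8,"rx": 0,"ry": 0,"rz": 0,"claw": -1},
    {"dx": 0,"dy": 0,"dz": 0.8,"rx": 0,"ry": 0,"rz": 0,"claw": -1},
    {"dx": 0,"dy": 0,"dz": 0.8,"rx": 0,"ry": 0,"rz": 0.03,"claw": -1},
    {"dx": 0,"dy": 0,"dz": 0.8,"rx": 0,"ry": 0,"rz": 0.06,"claw": -1},
    {"dx": 0,"dy": 0,"dz": 0.8,"rx": 0,"ry": 0,"rz": 0.1,"claw": -1},
    {"dx": 0,"dy": 0,"dz": 0.8,"rx": 0,"ry": 0,"rz": 0.1,"claw": -1},
    {"dx": 0,"dy": 0,"dz": 0.8,"rx": 0,"ry": 0,"rz": 0.1,"claw": -1}
  ]
}}

```text
t: 5.0
ee_pos: [0.5951, -0.0824, 0.1139]
ee_rot: [[0.997, -0.074, -0.001], [-0.074, -0.997, -0.0], [-0.001, 0.0, -1.0]]
ft_force: [0.6, -6.1, -9.4]
width: 0.323
gripper_force: 30.0
```

Call:
{"name": "jog_arm", "arguments": {
  "motion": [
    {"dx": 0,"dy": -0.4,"dz": 0.2,"rx": 0,"ry": 0,"rz": 0.04,"claw": -1},
    {"dx": 0,"dy": -0.4,"dz": 0.2,"rx": 0,"ry": 0,"rz": 0.08,"claw": -1},
    {"dx": 0,"dy": -0.4,"dz": 0.2,"rx": 0,"ry": 0,"rz": 0.12,"claw": -1},
    {"dx": 0,"dy": -0.4,"dz": 0.2,"rx": 0,"ry": 0,"rz": 0.15,"claw": -1},
    {"dx": 0,"dy": -0.4,"dz": 0.2,"rx": 0,"ry": 0,"rz": 0.18,"claw": -1},
    {"dx": 0,"dy": -0.4,"dz": 0.2,"rx": 0,"ry": 0,"rz": 0.2,"claw": -1},
    {"dx": 0,"dy": -0.4,"dz": 0.2,"rx": 0,"ry": 0,"rz": 0.2,"claw": -1},
    {"dx": 0,"dy": -0.4,"dz": 0.2,"rx": 0,"ry": 0,"rz": 0.2,"claw": -1}
  ]
}}

```text
t: 5.8
ee_pos: [0.5952, -0.0826, 0.1143]
ee_rot: [[0.992, 0.125, -0.0], [0.125, -0.992, 0.0], [-0.0, -0.0, -1.0]]
ft_force: [0.8, -3.7, -11.3]
width: 0.321
gripper_force: 30.0
```

Still blocked (at 0.3 rad). I'll turn further.

Call:
{"name": "jog_arm", "arguments": {
  "motion": [
    {"dx": 0,"dy": -0.3,"dz": 0,"rx": 0,"ry": 0,"rz": 0.04,"claw": -1},
    {"dx": 0,"dy": -0.3,"dz": 0,"rx": 0,"ry": 0,"rz": 0.08,"claw": -1},
    {"dx": 0,"dy": -0.3,"dz": 0,"rx": 0,"ry": 0,"rz": 0.12,"claw": -1},
    {"dx": 0,"dy": -0.3,"dz": 0,"rx": 0,"ry": 0,"rz": 0.15,"claw": -1},
    {"dx": 0,"dy": -0.3,"dz": 0,"rx": 0,"ry": 0,"rz": 0.18,"claw": -1},
    {"dx": 0,"dy": -0.3,"dz": 0,"rx": 0,"ry": 0,"rz": 0.2,"claw": -1},
    {"dx": 0,"dy": -0.3,"dz": 0,"rx": 0,"ry": 0,"rz": 0.2,"claw": -1},
    {"dx": 0,"dy": -0.3,"dz": 0,"rx": 0,"ry": 0,"rz": 0.2,"claw": -1}
  ]
}}

```text
t: 6.6
ee_pos: [0.5952, -0.0828, 0.1144]
ee_rot: [[0.948, 0.32, -0.0], [0.32, -0.948, 0.0], [-0.0, -0.0, -1.0]]
ft_force: [0.5, -1.2, -11.8]
width: 0.321
gripper_force: 30.0
```

Call:
{"name": "jog_arm", "arguments": {
  "motion": [
    {"dx": 0,"dy": 0,"dz": 0,"rx": 0,"ry": 0,"rz": 0.04,"claw": -1},
    {"dx": 0,"dy": 0,"dz": 0,"rx": 0,"ry": 0,"rz": 0.08,"claw": -1},
    {"dx": 0,"dy": 0,"dz": 0,"rx": 0,"ry": 0,"rz": 0.12,"claw": -1},
    {"dx": 0,"dy": 0,"dz": 0,"rx": 0,"ry": 0,"rz": 0.15,"claw": -1},
    {"dx": 0,"dy": 0,"dz": 0,"rx": 0,"ry": 0,"rz": 0.18,"claw": -1},
    {"dx": 0,"dy": 0,"dz": 0,"rx": 0,"ry": 0,"rz": 0.2,"claw": -1},
    {"dx": 0,"dy": 0,"dz": 0,"rx": 0,"ry": 0,"rz": 0.2,"claw": -1},
    {"dx": 0,"dy": 0,"dz": 0,"rx": 0,"ry": 0,"rz": 0.2,"claw": -1}
  ]
}}

```text
t: 7.4
ee_pos: [0.5953, -0.0829, 0.1145]
ee_rot: [[0.865, 0.501, 0.0], [0.501, -0.865, 0.0], [0.0, -0.0, -1.0]]
ft_force: [-1.9, 0.7, -7.5]
width: 0.321
gripper_force: 30.0
```

Call:
{"name": "jog_arm", "arguments": {
  "motion": [
    {"dx": 0,"dy": 0,"dz": 0,"rx": 0,"ry": 0,"rz": 0.04,"claw": -1},
    {"dx": 0,"dy": 0,"dz": 0,"rx": 0,"ry": 0,"rz": 0.08,"claw": -1},
    {"dx": 0,"dy": 0,"dz": 0.4,"rx": 0,"ry": 0,"rz": 0.08,"claw": -1},
    {"dx": 0,"dy": 0,"dz": 0.8,"rx": 0,"ry": 0,"rz": 0.08,"claw": -1},
    {"dx": 0,"dy": 0,"dz": 1.2,"rx": 0,"ry": 0,"rz": 0.08,"claw": -1},
    {"dx": 0,"dy": 0,"dz": 1.5,"rx": 0,"ry": 0,"rz": 0.08,"claw": -1},
    {"dx": 0,"dy": 0,"dz": 1.5,"rx": 0,"ry": 0,"rz": 0.08,"claw": -1},
    {"dx": 0,"dy": 0,"dz": 1.5,"rx": 0,"ry": 0,"rz": 0.08,"claw": -1}
  ]
}}

```text
t: 8.2
ee_pos: [0.5953, -0.083, 0.1159]
ee_rot: [[0.822, 0.569, -0.0], [0.569, -0.822, 0.0], [-0.0, -0.0, -1.0]]
ft_force: [-2.0, 1.4, -6.8]
width: 0.322
gripper_force: 30.0
```

Call:
{"name": "jog_arm", "arguments": {
  "motion": [
    {"dx": 0,"dy": 0,"dz": 1,"rx": 0,"ry": 0,"rz": 0,"claw": -1},
    {"dx": 0,"dy": 0,"dz": 2,"rx": 0,"ry": 0,"rz": 0,"claw": -1},
    {"dx": 0,"dy": 0,"dz": 3,"rx": 0,"ry": 0,"rz": 0,"claw": -1},
    {"dx": 0,"dy": 0,"dz": 3.7,"rx": 0,"ry": 0,"rz": 0,"claw": -1},
    {"dx": 0,"dy": 0,"dz": 4.4,"rx": 0,"ry": 0,"rz": 0,"claw": -1},
    {"dx": 0,"dy": 0,"dz": 5,"rx": 0,"ry": 0,"rz": 0,"claw": -1},
    {"dx": 0,"dy": 0,"dz": 5.4,"rx": 0,"ry": 0,"rz": 0,"claw": -1},
    {"dx": 0,"dy": 0,"dz": 5.4,"rx": 0,"ry": 0,"rz": 0,"claw": -1}
  ]
}}

```text
t: 9.0
ee_pos: [0.5953, -0.083, 0.1214]
ee_rot: [[0.822, 0.569, -0.0], [0.569, -0.822, 0.0], [0.0, -0.0, -1.0]]
ft_force: [-1.8, 1.1, -8.4]
width: 0.321
gripper_force: 30.0
```

Call:
{"name": "jog_arm", "arguments": {
  "motion": [
    {"dx": 0,"dy": 0,"dz": 0,"rx": 0,"ry": 0,"rz": 0.04,"claw": -1},
    {"dx": 0,"dy": 0,"dz": 0,"rx": 0,"ry": 0,"rz": 0.08,"claw": -1},
    {"dx": 0,"dy": 0,"dz": 0,"rx": 0,"ry": 0,"rz": 0.12,"claw": -1},
    {"dx": 0,"dy": 0,"dz": 0,"rx": 0,"ry": 0,"rz": 0.16,"claw": -1},
    {"dx": 0,"dy": 0,"dz": 0,"rx": 0,"ry": 0,"rz": 0.2,"claw": -1},
    {"dx": 0,"dy": 0,"dz": 0,"rx": 0,"ry": 0,"rz": 0.25,"claw": -1},
    {"dx": 0,"dy": 0,"dz": 0,"rx": 0,"ry": 0,"rz": 0.25,"claw": -1},
    {"dx": 0,"dy": 0,"dz": 0,"rx": 0,"ry": 0,"rz": 0.25,"claw": -1}
  ]
}}

```text
t: 9.8
ee_pos: [0.5953, -0.083, 0.1213]
ee_rot: [[0.657, 0.754, -0.0], [0.754, -0.657, -0.0], [-0.0, 0.0, -1.0]]
ft_force: [-1.7, 1.3, -7.0]
width: 0.32
gripper_force: 30.0
```

```bash
python3 -c "
from workcell import ctrl
s=ctrl.get_state(); print(s['qpos'].round(3),s['moment'].round(3))"
```

```text
[-0.238  0.561  1.511 -0.     1.07   0.479] [0.193 0.628 0.04 ]
```

Call:
{"name": "jog_arm", "arguments": {
  "motion": [
    {"dx": 0,"dy": 0,"dz": 0.2,"rx": 0,"ry": 0,"rz": 0.04,"claw": -1},
    {"dx": 0,"dy": 0,"dz": 0.4,"rx": 0,"ry": 0,"rz": 0.08,"claw": -1},
    {"dx": 0,"dy": 0,"dz": 0.6,"rx": 0,"ry": 0,"rz": 0.12,"claw": -1},
    {"dx": 0,"dy": 0,"dz": 0.8,"rx": 0,"ry": 0,"rz": 0.16,"claw": -1},
    {"dx": 0,"dy": 0,"dz": 1,"rx": 0,"ry": 0,"rz": 0.2,"claw": -1},
    {"dx": 0,"dy": 0,"dz": 1,"rx": 0,"ry": 0,"rz": 0.2,"claw": -1},
    {"dx": 0,"dy": 0,"dz": 1,"rx": 0,"ry": 0,"rz": 0.2,"claw": -1},
    {"dx": 0,"dy": 0,"dz": 1,"rx": 0,"ry": 0,"rz": 0.2,"claw": -1}
  ]
}}

```text
t: 10.6
ee_pos: [0.5953, -0.0831, 0.1223]
ee_rot: [[0.494, 0.87, -0.0], [0.87, -0.494, -0.0], [-0.0, 0.0, -1.0]]
ft_force: [-1.6, 1.5, -7.5]
width: 0.322
gripper_force: 30.0
```

Call:
{"name": "jog_arm", "arguments": {
  "motion": [
    {"dx": 0,"dy": 0,"dz": 0.2,"rx": 0,"ry": 0,"rz": 0.05,"claw": -1},
    {"dx": 0,"dy": 0,"dz": 0.5,"rx": 0,"ry": 0,"rz": 0.1,"claw": -1},
    {"dx": 0,"dy": 0,"dz": 0.7,"rx": 0,"ry": 0,"rz": 0.15,"claw": -1},
    {"dx": 0,"dy": 0,"dz": 1,"rx": 0,"ry": 0,"rz": 0.2,"claw": -1},
    {"dx": 0,"dy": 0,"dz": 1.2,"rx": 0,"ry": 0,"rz": 0.25,"claw": -1},
    {"dx": 0,"dy": 0,"dz": 1.2,"rx": 0,"ry": 0,"rz": 0.25,"claw": -1},
    {"dx": 0,"dy": 0,"dz": 1.2,"rx": 0,"ry": 0,"rz": 0.25,"claw": -1},
    {"dx": 0,"dy": 0,"dz": 1.2,"rx": 0,"ry": 0,"rz": 0.25,"claw": -1}
  ]
}}

```text
t: 11.4
ee_pos: [0.5953, -0.083, 0.1235]
ee_rot: [[0.263, 0.965, 0.0], [0.965, -0.263, -0.0], [-0.0, 0.0, -1.0]]
ft_force: [-1.3, -0.5, -8.2]
width: 0.324
gripper_force: 30.0
```

Call:
{"name": "jog_arm", "arguments": {
  "motion": [
    {"dx": 0,"dy": 0,"dz": 0.2,"rx": 0,"ry": 0,"rz": 0.05,"claw": -1},
    {"dx": 0,"dy": 0,"dz": 0.5,"rx": 0,"ry": 0,"rz": 0.1,"claw": -1},
    {"dx": 0,"dy": 0,"dz": 0.7,"rx": 0,"ry": 0,"rz": 0.15,"claw": -1},
    {"dx": 0,"dy": 0,"dz": 1,"rx": 0,"ry": 0,"rz": 0.2,"claw": -1},
    {"dx": 0,"dy": 0,"dz": 1.2,"rx": 0,"ry": 0,"rz": 0.25,"claw": -1},
    {"dx": 0,"dy": 0,"dz": 1.2,"rx": 0,"ry": 0,"rz": 0.28,"claw": -1},
    {"dx": 0,"dy": 0,"dz": 1.2,"rx": 0,"ry": 0,"rz": 0.28,"claw": -1},
    {"dx": 0,"dy": 0,"dz": 1.2,"rx": 0,"ry": 0,"rz": 0.28,"claw": -1}
  ]
}}

```text
t: 12.2
ee_pos: [0.5954, -0.083, 0.1247]
ee_rot: [[-0.014, 1.0, 0.0], [1.0, 0.014, -0.0], [-0.0, 0.0, -1.0]]
ft_force: [-1.5, -0.7, -8.1]
width: 0.325
gripper_force: 30.0
```

Call:
{"name": "jog_arm", "arguments": {
  "motion": [
    {"dx": 0,"dy": 0,"dz": 0.2,"rx": 0,"ry": 0,"rz": 0.05,"claw": -1},
    {"dx": 0,"dy": 0,"dz": 0.4,"rx": 0,"ry": 0,"rz": 0.1,"claw": -1},
    {"dx": 0,"dy": 0,"dz": 0.6,"rx": 0,"ry": 0,"rz": 0.15,"claw": -1},
    {"dx": 0,"dy": 0,"dz": 0.8,"rx": 0,"ry": 0,"rz": 0.2,"claw": -1},
    {"dx": 0,"dy": 0,"dz": 1,"rx": 0,"ry": 0,"rz": 0.25,"claw": -1},
    {"dx": 0,"dy": 0,"dz": 1,"rx": 0,"ry": 0,"rz": 0.3,"claw": -1},
    {"dx": 0,"dy": 0,"dz": 1,"rx": 0,"ry": 0,"rz": 0.3,"claw": -1},
    {"dx": 0,"dy": 0,"dz": 1,"rx": 0,"ry": 0,"rz": 0.3,"claw": -1}
  ]
}}

```text
t: 13.0
ee_pos: [0.5954, -0.0831, 0.1257]
ee_rot: [[-0.308, 0.951, 0.0], [0.951, 0.308, -0.0], [-0.0, 0.0, -1.0]]
ft_force: [-0.4, -1.2, -7.9]
width: 0.327
gripper_force: 30.0
```

```bash
python3 -c "
from workcell import ctrl
s=ctrl.get_state(); print(s['qpos'].round(3),s['moment'].round(3))"
```

```text
[-0.238  0.556  1.506 -0.     1.08  -0.551] [-0.395  0.316  0.004]
```

Call:
{"name": "jog_arm", "arguments": {
  "motion": [
    {"dx": 0,"dy": 0,"dz": 0.1,"rx": 0,"ry": 0,"rz": 0.05,"claw": -1},
    {"dx": 0,"dy": 0,"dz": 0.2,"rx": 0,"ry": 0,"rz": 0.1,"claw": -1},
    {"dx": 0,"dy": 0,"dz": 0.3,"rx": 0,"ry": 0,"rz": 0.15,"claw": -1},
    {"dx": 0,"dy": 0,"dz": 0.3,"rx": 0,"ry": 0,"rz": 0.2,"claw": -1},
    {"dx": 0,"dy": 0,"dz": 0.3,"rx": 0,"ry": 0,"rz": 0.25,"claw": -1},
    {"dx": 0,"dy": 0,"dz": 0.3,"rx": 0,"ry": 0,"rz": 0.25,"claw": -1},
    {"dx": 0,"dy": 0,"dz": 0.3,"rx": 0,"ry": 0,"rz": 0.25,"claw": -1},
    {"dx": 0,"dy": 0,"dz": 0.3,"rx": 0,"ry": 0,"rz": 0.25,"claw": -1}
  ]
}}

```text
t: 13.8
ee_pos: [0.5954, -0.0831, 0.126]
ee_rot: [[-0.534, 0.846, 0.0], [0.846, 0.534, -0.0], [-0.0, 0.0, -1.0]]
ft_force: [0.9, -2.3, -9.2]
width: 0.319
gripper_force: 30.0
```

```bash
python3 -c "
from workcell import ctrl
s=ctrl.get_state(); print(s['qpos'].round(3),s['moment'].round(3))"
```

```text
[-0.238  0.555  1.506 -0.     1.08  -0.801] [-0.445  0.206 -0.047]
```

Call:
{"name": "jog_arm", "arguments": {
  "motion": [
    {"dx": 0,"dy": 0,"dz": 0,"rx": 0,"ry": 0,"rz": 0.03,"claw": -1},
    {"dx": 0,"dy": 0,"dz": 0,"rx": 0,"ry": 0,"rz": 0.06,"claw": -1},
    {"dx": 0,"dy": 0,"dz": 0,"rx": 0,"ry": 0,"rz": 0.09,"claw": -1},
    {"dx": 0,"dy": 0,"dz": 0,"rx": 0,"ry": 0,"rz": 0.12,"claw": -1},
    {"dx": 0,"dy": 0,"dz": 0,"rx": 0,"ry": 0,"rz": 0.15,"claw": -1},
    {"dx": 0,"dy": 0,"dz": 0,"rx": 0,"ry": 0,"rz": 0.15,"claw": -1},
    {"dx": 0,"dy": 0,"dz": 0,"rx": 0,"ry": 0,"rz": 0.15,"claw": -1},
    {"dx": 0,"dy": 0,"dz": 0,"rx": 0,"ry": 0,"rz": 0.15,"claw": -1}
  ]
}}

```text
t: 14.6
ee_pos: [0.5954, -0.083, 0.126]
ee_rot: [[-0.655, 0.755, 0.0], [0.755, 0.655, -0.0], [-0.0, 0.0, -1.0]]
ft_force: [0.9, -2.0, -7.4]
width: 0.324
gripper_force: 30.0
```

```bash
python3 -c "
from workcell import ctrl
s=ctrl.get_state(); print(s['qpos'].round(3),s['moment'].round(3))"
```

```text
[-0.238  0.555  1.506 -0.     1.08  -0.952] [-0.512 -0.022 -0.033]
```

Angle is 2.46 rad and there's no end stop yet, so I'll keep turning.

Call:
{"name": "jog_arm", "arguments": {
  "motion": [
    {"dx": 0,"dy": 0,"dz": 0,"rx": 0,"ry": 0,"rz": 0.03,"claw": -1},
    {"dx": 0,"dy": 0,"dz": 0,"rx": 0,"ry": 0,"rz": 0.06,"claw": -1},
    {"dx": 0,"dy": 0,"dz": 0,"rx": 0,"ry": 0,"rz": 0.09,"claw": -1},
    {"dx": 0,"dy": 0,"dz": 0,"rx": 0,"ry": 0,"rz": 0.12,"claw": -1},
    {"dx": 0,"dy": 0,"dz": 0,"rx": 0,"ry": 0,"rz": 0.15,"claw": -1},
    {"dx": 0,"dy": 0,"dz": 0,"rx": 0,"ry": 0,"rz": 0.15,"claw": -1},
    {"dx": 0,"dy": 0,"dz": 0,"rx": 0,"ry": 0,"rz": 0.15,"claw": -1},
    {"dx": 0,"dy": 0,"dz": 0,"rx": 0,"ry": 0,"rz": 0.15,"claw": -1}
  ]
}}

```text
t: 15.4
ee_pos: [0.5953, -0.083, 0.126]
ee_rot: [[-0.761, 0.649, 0.0], [0.649, 0.761, -0.0], [-0.0, 0.0, -1.0]]
ft_force: [2.0, -1.4, -7.4]
width: 0.323
gripper_force: 30.0
```

```bash
python3 -c "
from workcell import ctrl
s=ctrl.get_state(); print(s['qpos'].round(3),s['moment'].round(3))"
```

```text
[-0.238  0.555  1.506  0.     1.08  -1.103] [-0.521 -0.176  0.064]
```

Call:
{"name": "jog_arm", "arguments": {
  "motion": [
    {"dx": 0,"dy": 0,"dz": 0,"rx": 0,"ry": 0,"rz": 0.03,"claw": -1},
    {"dx": 0,"dy": 0,"dz": 0,"rx": 0,"ry": 0,"rz": 0.06,"claw": -1},
    {"dx": 0,"dy": 0,"dz": 0,"rx": 0,"ry": 0,"rz": 0.09,"claw": -1},
    {"dx": 0,"dy": 0,"dz": 0,"rx": 0,"ry": 0,"rz": 0.12,"claw": -1},
    {"dx": 0,"dy": 0,"dz": 0,"rx": 0,"ry": 0,"rz": 0.15,"claw": -1},
    {"dx": 0,"dy": 0,"dz": 0,"rx": 0,"ry": 0,"rz": 0.15,"claw": -1},
    {"dx": 0,"dy": 0,"dz": 0,"rx": 0,"ry": 0,"rz": 0.15,"claw": -1},
    {"dx": 0,"dy": 0,"dz": 0,"rx": 0,"ry": 0,"rz": 0.15,"claw": -1}
  ]
}}

```text
t: 16.2
ee_pos: [0.5953, -0.083, 0.126]
ee_rot: [[-0.849, 0.528, 0.0], [0.528, 0.849, -0.0], [-0.0, 0.0, -1.0]]
ft_force: [2.5, -0.7, -6.7]
width: 0.319
gripper_force: 30.0
```

```bash
python3 -c "
from workcell import ctrl
s=ctrl.get_state(); print(s['qpos'].round(3),s['moment'].round(3))"
```

```text
[-0.238  0.555  1.506 -0.     1.08  -1.253] [-0.447 -0.341  0.016]
```

Call:
{"name": "jog_arm", "arguments": {
  "motion": [
    {"dx": 0,"dy": 0,"dz": 0,"rx": 0,"ry": 0,"rz": 0.03,"claw": -1},
    {"dx": 0,"dy": 0,"dz": 0,"rx": 0,"ry": 0,"rz": 0.06,"claw": -1},
    {"dx": 0,"dy": 0,"dz": 0,"rx": 0,"ry": 0,"rz": 0.09,"claw": -1},
    {"dx": 0,"dy": 0,"dz": 0,"rx": 0,"ry": 0,"rz": 0.12,"claw": -1},
    {"dx": 0,"dy": 0,"dz": 0,"rx": 0,"ry": 0,"rz": 0.15,"claw": -1},
    {"dx": 0,"dy": 0,"dz": 0,"rx": 0,"ry": 0,"rz": 0.15,"claw": -1},
    {"dx": 0,"dy": 0,"dz": 0,"rx": 0,"ry": 0,"rz": 0.15,"claw": -1},
    {"dx": 0,"dy": 0,"dz": 0,"rx": 0,"ry": 0,"rz": 0.15,"claw": -1}
  ]
}}

```text
t: 17.0
ee_pos: [0.5953, -0.083, 0.126]
ee_rot: [[-0.919, 0.395, 0.0], [0.395, 0.919, 0.0], [-0.0, 0.0, -1.0]]
ft_force: [2.5, -1.6, -8.0]
width: 0.321
gripper_force: 30.0
```

```bash
python3 -c "
from workcell import ctrl
s=ctrl.get_state(); print(s['qpos'].round(3),s['moment'].round(3))"
```

```text
[-0.238  0.555  1.506  0.     1.08  -1.402] [-0.381 -0.432 -0.375]
```

The moment has jumped to -0.375 N m, so this is the end stop. I'll lower the screw onto the thread.

Call:
{"name": "jog_arm", "arguments": {
  "motion": [
    {"dx": 0,"dy": 0,"dz": -0.4,"rx": 0,"ry": 0,"rz": 0,"claw": -1},
    {"dx": 0,"dy": 0,"dz": -0.8,"rx": 0,"ry": 0,"rz": 0,"claw": -1},
    {"dx": 0,"dy": 0,"dz": -1.2,"rx": 0,"ry": 0,"rz": 0,"claw": -1},
    {"dx": 0,"dy": 0,"dz": -1.6,"rx": 0,"ry": 0,"rz": 0,"claw": -1},
    {"dx": 0,"dy": 0,"dz": -1.6,"rx": 0,"ry": 0,"rz": 0,"claw": -1},
    {"dx": 0,"dy": 0,"dz": -1.6,"rx": 0,"ry": 0,"rz": 0,"claw": -1},
    {"dx": 0,"dy": 0,"dz": -1.6,"rx": 0,"ry": 0,"rz": 0,"claw": -1},
    {"dx": 0,"dy": 0,"dz": -1.6,"rx": 0,"ry": 0,"rz": 0,"claw": -1}
  ]
}}

```text
t: 17.8
ee_pos: [0.5954, -0.0831, 0.1245]
ee_rot: [[-0.919, 0.395, 0.0], [0.395, 0.919, -0.0], [-0.0, 0.0, -1.0]]
ft_force: [1.3, -1.9, 2.3]
width: 0.323
gripper_force: 30.0
```

Call:
{"name": "jog_arm", "arguments": {
  "motion": [
    {"dx": 0,"dy": 0,"dz": 0,"rx": 0,"ry": 0,"rz": 0,"claw": 0},
    {"dx": 0,"dy": 0,"dz": 0,"rx": 0,"ry": 0,"rz": 0,"claw": 0.2},
    {"dx": 0,"dy": 0,"dz": 0,"rx": 0,"ry": 0,"rz": 0,"claw": 0.2},
    {"dx": 0,"dy": 0,"dz": 0,"rx": 0,"ry": 0,"rz": 0,"claw": 0.2},
    {"dx": 0,"dy": 0,"dz": 10,"rx": 0,"ry": 0,"rz": 0,"claw": 0.2},
    {"dx": 0,"dy": 0,"dz": 25,"rx": 0,"ry": 0,"rz": 0,"claw": 0.2},
    {"dx": 0,"dy": 0,"dz": 45,"rx": 0,"ry": 0,"rz": 0,"claw": 0.2},
    {"dx": 0,"dy": 0,"dz": 60,"rx": 0,"ry": 0,"rz": 0,"claw": 0.2}
  ]
}}

```text
t: 18.6
ee_pos: [0.5956, -0.083, 0.1862]
ee_rot: [[-0.919, 0.395, 0.001], [0.395, 0.919, -0.0], [-0.001, 0.0, -1.0]]
ft_force: [-0.1, -0.1, -0.4]
width: 0.603
gripper_force: 0.0
```

Call:
{"name": "jog_arm", "arguments": {
  "motion": [
    {"dx": -20,"dy": -2,"dz": 0,"rx": 0,"ry": 0,"rz": 0.08,"claw": 0.1},
    {"dx": -50,"dy": -5,"dz": 0,"rx": 0,"ry": 0,"rz": 0.16,"claw": 0.1},
    {"dx": -80,"dy": -8,"dz": 0,"rx": 0,"ry": 0,"rz": 0.24,"claw": 0.1},
    {"dx": -115,"dy": -12,"dz": 0,"rx": 0,"ry": 0,"rz": 0.32,"claw": 0.1},
    {"dx": -145,"dy": -15,"dz": 0,"rx": 0,"ry": 0,"rz": 0.32,"claw": 0.1},
    {"dx": -155,"dy": -16,"dz": 0,"rx": 0,"ry": 0,"rz": 0.32,"claw": 0.1},
    {"dx": -155,"dy": -16,"dz": -20,"rx": 0,"ry": 0,"rz": 0.32,"claw": 0.1},
    {"dx": -155,"dy": -16,"dz": -40,"rx": 0,"ry": 0,"rz": 0.32,"claw": 0.1}
  ]
}}

```text
t: 19.4
ee_pos: [0.4412, -0.0994, 0.1451]
ee_rot: [[-0.996, 0.086, 0.003], [0.086, 0.996, -0.001], [-0.003, -0.001, -1.0]]
ft_force: [0.2, -0.3, -0.9]
width: 0.551
gripper_force: 0.0
```

```bash
python3 - <<'E'
from workcell import optics
import cv2, numpy as np
b=optics.get_image("side")[150:290,250:390,::-1]
cv2.imwrite("pics/tab1.png",cv2.resize(b,(560,560),interpolation=cv2.INTER_CUBIC))
E
```

View pics/tab1.png

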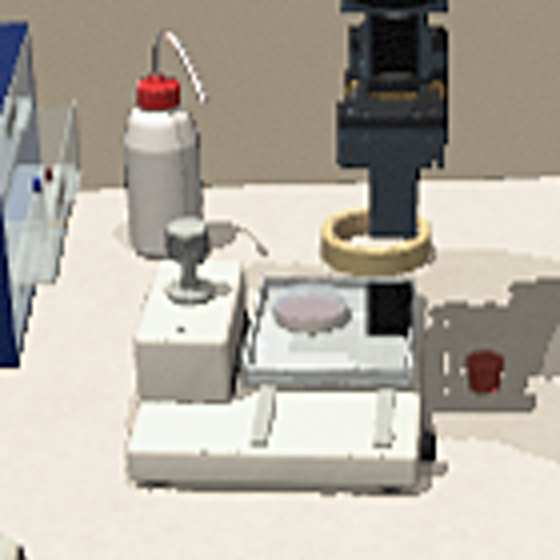

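The knob now stands up on its own, with its long neck visible at crop (187,240). The finger is lined up above the tab at crop (390,300). Next is to descend and grip.

Call:
{"name": "jog_arm", "arguments": {
  "motion": [
    {"dx": 0,"dy": 0,"dz": -20,"rx": 0,"ry": 0,"rz": 0,"claw": 0.1},
    {"dx": 0,"dy": 0,"dz": -40,"rx": 0,"ry": 0,"rz": 0,"claw": 0.1},
    {"dx": 0,"dy": 0,"dz": -58,"rx": 0,"ry": 0,"rz": 0,"claw": 0.1},
    {"dx": 0,"dy": 0,"dz": -72,"rx": 0,"ry": 0,"rz": 0,"claw": 0.1},
    {"dx": 0,"dy": 0,"dz": -80,"rx": 0,"ry": 0,"rz": 0,"claw": 0.1},
    {"dx": 0,"dy": 0,"dz": -84,"rx": 0,"ry": 0,"rz": 0,"claw": 0},
    {"dx": 0,"dy": 0,"dz": -84,"rx": 0,"ry": 0,"rz": 0,"claw": -0.2},
    {"dx": 0,"dy": 0,"dz": -84,"rx": 0,"ry": 0,"rz": 0,"claw": -0.4}
  ],
  "newtons": 10
}}

```text
t: 20.25
ee_pos: [0.4407, -0.0991, 0.0609]
ee_rot: [[-0.996, 0.086, 0.001], [0.086, 0.996, -0.0], [-0.001, -0.0, -1.0]]
ft_force: [0.3, -0.4, 0.2]
width: 0.356
gripper_force: 0.0
```

Call:
{"name": "jog_arm", "arguments": {
  "motion": [
    {"dx": 0,"dy": 0,"dz": 0,"rx": 0,"ry": 0,"rz": 0,"claw": -0.6},
    {"dx": 0,"dy": 0,"dz": 0,"rx": 0,"ry": 0,"rz": 0,"claw": -0.7},
    {"dx": 0,"dy": 0,"dz": 0,"rx": 0,"ry": 0,"rz": 0,"claw": -0.8},
    {"dx": 0,"dy": 0,"dz": 0,"rx": 0,"ry": 0,"rz": 0,"claw": -1},
    {"dx": 0,"dy": 0,"dz": 0,"rx": 0,"ry": 0,"rz": 0,"claw": -1},
    {"dx": 0,"dy": 0,"dz": 0,"rx": 0,"ry": 0,"rz": 0,"claw": -1},
    {"dx": 0,"dy": 0,"dz": 0,"rx": 0,"ry": 0,"rz": 0,"claw": -1},
    {"dx": 0,"dy": 0,"dz": 0,"rx": 0,"ry": 0,"rz": 0,"claw": -1}
  ]
}}

```text
t: 21.05
ee_pos: [0.4405, -0.0985, 0.0607]
ee_rot: [[-0.996, 0.086, 0.001], [0.086, 0.996, 0.001], [-0.001, 0.001, -1.0]]
ft_force: [2.0, 8.9, 5.4]
width: 0.136
gripper_force: 10.0
```

Call:
{"name": "jog_arm", "arguments": {
  "motion": [
    {"dx": 0.1,"dy": 1,"dz": 0,"rx": 0,"ry": 0,"rz": 0,"claw": -1},
    {"dx": 0.3,"dy": 3,"dz": 0,"rx": 0,"ry": 0,"rz": 0,"claw": -1},
    {"dx": 0.5,"dy": 6,"dz": 0,"rx": 0,"ry": 0,"rz": 0,"claw": -1},
    {"dx": 0.9,"dy": 10,"dz": 0,"rx": 0,"ry": 0,"rz": 0,"claw": -1},
    {"dx": 1.2,"dy": 14,"dz": 0,"rx": 0,"ry": 0,"rz": 0,"claw": -1},
    {"dx": 1.5,"dy": 18,"dz": 0,"rx": 0,"ry": 0,"rz": 0,"claw": -1},
    {"dx": 1.8,"dy": 21,"dz": 0,"rx": 0,"ry": 0,"rz": 0,"claw": -1},
    {"dx": 2,"dy": 23,"dz": 0,"rx": 0,"ry": 0,"rz": 0,"claw": -1}
  ]
}}

```text
t: 21.85
ee_pos: [0.4426, -0.076, 0.0607]
ee_rot: [[-0.996, 0.086, 0.001], [0.086, 0.996, -0.0], [-0.001, -0.0, -1.0]]
ft_force: [-1.1, -1.4, 5.8]
width: 0.134
gripper_force: 10.0
```

Call:
{"name": "jog_arm", "arguments": {
  "motion": [
    {"dx": 0.2,"dy": 3,"dz": 0,"rx": 0,"ry": 0,"rz": 0,"claw": -1},
    {"dx": 0.6,"dy": 7,"dz": 0,"rx": 0,"ry": 0,"rz": 0,"claw": -1},
    {"dx": 1,"dy": 12,"dz": 0,"rx": 0,"ry": 0,"rz": 0,"claw": -1},
    {"dx": 1.5,"dy": 17,"dz": 0,"rx": 0,"ry": 0,"rz": 0,"claw": -1},
    {"dx": 1.9,"dy": 22,"dz": 0,"rx": 0,"ry": 0,"rz": 0,"claw": -1},
    {"dx": 2.2,"dy": 26,"dz": 0,"rx": 0,"ry": 0,"rz": 0,"claw": -1},
    {"dx": 2.5,"dy": 29,"dz": 0,"rx": 0,"ry": 0,"rz": 0,"claw": -1},
    {"dx": 2.7,"dy": 31,"dz": 0,"rx": 0,"ry": 0,"rz": 0,"claw": -1}
  ]
}}

```text
t: 22.65
ee_pos: [0.4456, -0.0449, 0.0607]
ee_rot: [[-0.996, 0.086, 0.001], [0.086, 0.996, -0.0], [-0.001, -0.0, -1.0]]
ft_force: [1.4, -1.1, 6.2]
width: 0.135
gripper_force: 10.0
```

Call:
{"name": "jog_arm", "arguments": {
  "motion": [
    {"dx": 0.1,"dy": 1,"dz": 0,"rx": 0,"ry": 0,"rz": 0,"claw": -1},
    {"dx": 0.2,"dy": 2,"dz": 0,"rx": 0,"ry": 0,"rz": 0,"claw": -1},
    {"dx": 0.3,"dy": 3,"dz": 0,"rx": 0,"ry": 0,"rz": 0,"claw": -1},
    {"dx": 0.3,"dy": 4,"dz": 0,"rx": 0,"ry": 0,"rz": 0,"claw": -1},
    {"dx": 0.4,"dy": 5,"dz": 0,"rx": 0,"ry": 0,"rz": 0,"claw": -1},
    {"dx": 0.4,"dy": 5.5,"dz": 0,"rx": 0,"ry": 0,"rz": 0,"claw": -1},
    {"dx": 0.5,"dy": 6,"dz": 0,"rx": 0,"ry": 0,"rz": 0,"claw": -1},
    {"dx": 0.5,"dy": 6.5,"dz": 0,"rx": 0,"ry": 0,"rz": 0,"claw": -1}
  ]
}}

```text
t: 23.45
ee_pos: [0.4461, -0.0386, 0.0607]
ee_rot: [[-0.996, 0.086, 0.001], [0.086, 0.996, -0.0], [-0.001, -0.0, -1.0]]
ft_force: [1.9, -3.2, 4.5]
width: 0.131
gripper_force: 10.0
```

Call:
{"name": "jog_arm", "arguments": {
  "motion": [
    {"dx": 0,"dy": 0.4,"dz": 0,"rx": 0,"ry": 0,"rz": 0,"claw": -1},
    {"dx": 0.1,"dy": 0.8,"dz": 0,"rx": 0,"ry": 0,"rz": 0,"claw": -1},
    {"dx": 0.1,"dy": 1.2,"dz": 0,"rx": 0,"ry": 0,"rz": 0,"claw": -1},
    {"dx": 0.1,"dy": 1.2,"dz": 0,"rx": 0,"ry": 0,"rz": 0,"claw": -1},
    {"dx": 0.1,"dy": 1.2,"dz": 0,"rx": 0,"ry": 0,"rz": 0,"claw": -1},
    {"dx": 0.1,"dy": 1.2,"dz": 0,"rx": 0,"ry": 0,"rz": 0,"claw": -1},
    {"dx": 0.1,"dy": 1.2,"dz": 0,"rx": 0,"ry": 0,"rz": 0,"claw": -1},
    {"dx": 0.1,"dy": 1.2,"dz": 0,"rx": 0,"ry": 0,"rz": 0,"claw": -1}
  ]
}}

```text
t: 24.25
ee_pos: [0.4462, -0.0385, 0.0607]
ee_rot: [[-0.996, 0.085, 0.001], [0.085, 0.996, -0.002], [-0.001, -0.002, -1.0]]
ft_force: [-2.0, -17.2, 3.9]
width: 0.135
gripper_force: 10.0
```

Call:
{"name": "jog_arm", "arguments": {
  "motion": [
    {"dx": 0,"dy": -0.5,"dz": 0,"rx": 0,"ry": 0,"rz": 0,"claw": -1},
    {"dx": 0,"dy": -0.8,"dz": 0,"rx": 0,"ry": 0,"rz": 0,"claw": -1},
    {"dx": 0,"dy": -0.8,"dz": 0,"rx": 0,"ry": 0,"rz": 0,"claw": -0.6},
    {"dx": 0,"dy": -0.8,"dz": 0,"rx": 0,"ry": 0,"rz": 0,"claw": -0.2},
    {"dx": 0,"dy": -0.8,"dz": 0,"rx": 0,"ry": 0,"rz": 0,"claw": 0},
    {"dx": 0,"dy": -0.8,"dz": 0,"rx": 0,"ry": 0,"rz": 0,"claw": 0},
    {"dx": 0,"dy": -0.8,"dz": 10,"rx": 0,"ry": 0,"rz": 0,"claw": 0},
    {"dx": 0,"dy": -0.8,"dz": 30,"rx": 0,"ry": 0,"rz": 0,"claw": 0}
  ]
}}

```text
t: 25.05
ee_pos: [0.4448, -0.0379, 0.0904]
ee_rot: [[-0.996, 0.086, -0.002], [0.086, 0.996, 0.001], [0.002, 0.0, -1.0]]
ft_force: [-0.3, -0.6, 0.3]
width: 0.499
gripper_force: 0.0
```

Call:
{"name": "jog_arm", "arguments": {
  "motion": [
    {"dx": 0,"dy": 0,"dz": 40,"rx": 0,"ry": 0,"rz": 0,"claw": 0},
    {"dx": 0,"dy": 0,"dz": 80,"rx": 0,"ry": 0,"rz": 0,"claw": 0},
    {"dx": 0,"dy": 0,"dz": 120,"rx": 0,"ry": 0,"rz": 0,"claw": 0},
    {"dx": 0,"dy": 40,"dz": 150,"rx": 0,"ry": 0,"rz": 0,"claw": 0},
    {"dx": 0,"dy": 85,"dz": 160,"rx": 0,"ry": 0,"rz": 0,"claw": 0},
    {"dx": 0,"dy": 130,"dz": 160,"rx": 0,"ry": 0,"rz": 0,"claw": 0},
    {"dx": 0,"dy": 175,"dz": 160,"rx": 0,"ry": 0,"rz": 0,"claw": 0},
    {"dx": 0,"dy": 220,"dz": 160,"rx": 0,"ry": 0,"rz": 0,"claw": 0}
  ]
}}

```text
t: 25.85
ee_pos: [0.445, 0.1837, 0.2514]
ee_rot: [[-0.996, 0.086, 0.001], [0.086, 0.996, 0.0], [-0.001, 0.0, -1.0]]
ft_force: [1.4, -0.2, -0.8]
width: 0.496
gripper_force: 0.0
```

```bash
python3 - <<'E'
from workcell import optics
import cv2, numpy as np
a=optics.get_image("top")[180:320,290:430,::-1];b=optics.get_image("side")[150:290,250:390,::-1]
f=lambda i:cv2.resize(i,(400,400),interpolation=cv2.INTER_CUBIC)
cv2.imwrite("pics/end.png",np.hstack([f(a),f(b)]))
E
```

```text
(no output)
```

View pics/end.png

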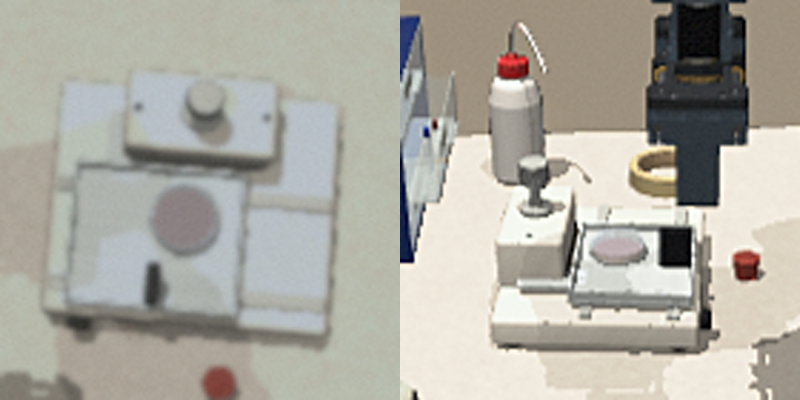

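The platform is at its left end, with the tab at crop (153,283). The dish is still on it at crop (185,220), the knob is up at crop (535,170), and the stopper, tape and bottle haven't moved.

```bash
python3 -c "
from workcell import hand_in
print(hand_in())"
```

```text
the job is handed in; nothing more can be done
None
```

The lock is screwed out to its end stop and stays up by itself, the platform is at its left end stop with the dish still on it, nothing else in the last pictures had moved, and the job was handed in at about 26 s.

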